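# Fit the wheel and axle of a stock-trolley castor

### The arm

A 6-joint arm with a two-finger parallel gripper is mounted at the origin on the work surface. World frame = base frame: x ahead of the robot, y to its left, z up, the work surface at z = 0. Lengths are in m, angles in rad, forces in N, time in s.
With the tool pointing down it reaches from about 0.275 to 0.725 m from the base axis. Payload 5.6 kg.
Tool frame: the origin (TCP) lies at the very end of the fingers, on their centre line; the grasp point (between the pads) lies behind it (bot.pinch_z is the z of the grasp point in the tool frame, in m); z points along the fingers, y is the direction in which the jaws open and shut (so a half turn about z gives the same grasp; the last joint's range is limited). The gripper opens to 85 mm and grips with 20 to 120 N. Pads are 22 mm wide; open, the fingers measure 114 mm over their backs; the gripper's body (76 mm by 85 mm) begins 54 mm behind the grasp point. The pads swing forward as they close: fully open they stand 13 mm farther back than shut.
Start: joints at [-0.97, 0.255, 0.108, 0, -1.424, -0.285], TCP at [0.171, -0.523, 0.231] pointing down, gripper open.
Joint ranges: [-2.95, 2.95], [-1.21, 1.97], [-1.09, 1.5], [-2.87, 1.71], [-2.94, -0.07], [-3.05, 3.05]. Speed limits (rad/s): [2.57, 2.57, 3.14, 3.14, 3.14, 3.14].

### API

Orientations are given as a rotation vector (axis times angle).
In Python, from station import bot gives the robot as it stands.
- The arm moves only by the tool servo_tool, never from a script. Its argument "increments" is a list of rows, each a list of 7 numbers: the opening, from 0 (shut) to 1 (fully open), then the shift along the tool's x, y, z in m, then the turn, a rotation vector about the tool's x, y, z in rad. In form: [[jaw, x, y, z, rx, ry, rz], ...]. A call has exactly 5 rows; each row is the pose to reach, as a shift and turn from the pose commanded when the call began, along the tool's axes at that moment; what a row does not reach only later rows make up. A row lasts 1/10 s, in which the tool goes at most 50 mm and 8.59 degrees, less where a joint would pass 70% of its speed; a pose out of reach is approached as far as the arm can. A call with a gripper value outside its range is refused whole. The fingers move at their own pace and stop on an object; "force" is the grip in N (left out, the last holds). Time passes only in rows, so rows that repeat a pose let the fingers close, or fill a call up. It gives the time, the measured TCP pose, the force and the opening at its end, in the units of the state.
- bot.sense(): the state, without advancing time (a new reading comes with each control period).
- bot.capture(name): name is "scene" or "top" or "wrist"; returns a dict with "image" (384x512x3 uint8, red, green, blue), "z_map" (384x512 float32, m along the optical axis (not along the pixel's ray), 0 where there is no reading), "vertical_fov" (degrees; the focal length in pixels is half the picture's height over the tangent of half this angle, whatever the lens; pixels are square), "cx", "cy" (the principal point, pixels), "rvec" (rotation vector, rad) and "tvec" (3), from world to camera coordinates, as OpenCV has them. Camera axes: x right, y down, z forward; pixel columns grow to the right and rows downward; lengths in m; the calibration is good to about 2 mm. A picture is of the moment at which its call begins.
- bot.job_done(): hands the job in, once; it reports no verdict.
The state is a dict: "time_s": time; "joints": joint angles; "dq": joint speeds; "joint_efforts": joint torques, N m; "tool_pos": TCP position; "eef_rot": TCP orientation; "ft_force": force on the tool from outside, world axes, zero at the start; "torque": the same for the moment, N m; "opening": finger opening in m.
Only numpy, scipy, OpenCV 4.12 (cv2) and the standard library are available. Lean on these libraries where they do the work, as an engineer would, in place of code of your own. Each camera call takes 0.05 s, during which the arm holds its last target.

### The job

Put this trolley castor's wheel back: swing its brake pedal over to off and leave it off, slide the 100 mm wheel along the board into the fork until its bore lines up with the holes in the cheeks, then take the middle-length axle pin of the three in the wooden rack, put it down through cheek and wheel, and press it fully home so that its head sits flat on the cheek. Slide the wheel without lifting it off the board, leave everything else on the bench where it is, and let go of it all at the end.

Things in the scene. Friction and masses are not known exactly. Their poses are not given: they have to be found in the camera images.
- castor: Steel swivel castor on its side, bolted by its top plate to a fixed assembly board; the fork opens sideways. Origin: on the axle line, at table height; z up (the axle line is vertical); +x points into the fork, towards crown and top plate, -x out of its open end. Two level cheeks 4 mm thick: the lower flush with the board's deck, the upper 73.5 to 77.5 mm above the table.
- fork_hole (a point): Centre of the hole in the upper cheek, at its upper face, 77.5 mm above the table; axes as castor. Holes in both cheeks 14 mm wide, each in a lobe of 22 mm radius; from there the cheeks widen to 68 mm at the crown.
- clip (a point): Hidden spring clip under the lower cheek, on the axle line, 30 mm above the table. It grips the axle: a pin let go in the lined-up holes drops freely until its taper meets the clip, 7 to 12 mm short of home; pushing it on from there takes about 10 to 15 N. It then stays.
- deck_end (a point): Middle of the free end of the white deck (castor x = -190 mm), on its flat surface, 35 mm above the table. The deck is 150 mm wide (castor y = -75 to 75) and runs under the fork to the crown.
- top_plate (a point): Middle of the top edge of the castor's top plate, 96 mm above the table. Plate and its steel bracket fill castor x = 74 to 135, y = -70 to 70 mm, up to 102 mm high. The crown's inner face is at castor x = 58: a wheel in place clears it by 8 mm.
- brake (a joint): Castor brake, pedal and shoe in one piece on a vertical pivot at castor x = 45, y = 45 mm. 0 = on: the shoe stands in the wheel's place and stops it 6 to 14 mm short of the holes; 0.65 rad = fully off; above 0.45 counts as off. Starts at 0 to 0.1, where the pedal points along castor +y. Turns off as the pedal's end is pushed towards castor +x. Stiff (about 9 N at the pedal); stays where it is left.
- brake_pedal (a point): Point in the pedal's middle, 45 mm from the pivot, 54 mm above the table. Pedal: upright steel plate 6 mm thick, 40 to 68 mm above the table, ending 58 mm from the pivot in a grey plastic tread 12 mm thick, 37 to 71 mm above the table; it overhangs the board's edge. Axes turn with it: y out along the pedal, +x the way it is pushed off.
- wheel: Castor wheel, 100 mm diameter, 36 mm wide, dark rubber tyre and grey hub, lying flat on the deck outside the fork (100 to 130 mm from the hole). Origin: centre of its underside; z along its axis, up. Bore 14 mm right through. Mass about 0.26 kg; it slides. Cheek gap leaves it 2.5 mm of height.
- axle: The right axle pin: steel, 12 mm shank, 64 mm long under a round flat head 20 mm in diameter and 10 mm thick; last 12 mm taper to a 5 mm tip. Stands head up, upright or leaning slightly, in one of the three holes of the rack. Origin: centre of its tip; z from tip to head. In the rack its tip is 10 mm above the table, so the head spans 74 to 84 mm. Home: head on the cheek, tip 13.5 mm above the table.
- axle_head (a point): Centre of the top of the right axle's head.
- rack: Fixed light wooden block, 150 x 50 x 50 mm high, with three blind holes 12.8 mm wide and 40 mm deep in a row along its x axis at x = -50, 0 and 50 mm; the three axles stand in them in any order. Origin: centre of its underside.
- axle_short: Wrong axle, same head, shank only 46 mm (head spans 56 to 66 mm in the rack). Origin at its tip. Leave alone.
- axle_long: Wrong axle, same head, shank 84 mm (head spans 94 to 104 mm in the rack). Origin at its tip. Leave alone.
- small_wheel: Bystander: 75 mm castor wheel, 28 mm wide, lying flat. Origin: centre of underside.
- wrench: Bystander: 180 mm wrench lying flat.
- mallet: Bystander: rubber mallet, 230 mm long, 35 mm high, lying behind the board.
- grease: Bystander: steel grease pot, 72 mm diameter, 70 mm high.
- tape: Bystander: roll of tape, 100 mm diameter, 48 mm high.
- tin: Bystander: food tin, 74 mm diameter, 110 mm high.
- biscuits: Bystander: small carton, 60 x 150 x 90 mm high, near the robot.

How it is judged:
By the outcome, as a careful person would: the job done as asked, in the order asked, and still so for the second after the job is handed in, with the robot touching nothing.
It also fails if it takes over 72 s, if anything falls off the work surface, if the arm or the gripper's body presses on something with over 40 N, if the wrist force passes 120 N, or if a joint passes its speed limit or range.

## Working session

There is one attempt and no reset: what is moved stays moved. The work goes in short steps, Python scripts to look and compute and a tool call to move; the robot and the scene stay as the last step left them, time stands still between calls to the robot, and variables do not carry over. Pictures are saved under pics/ and viewed, and the job is handed in when it is done.

Besides the shell and the picture viewer there is one more tool, called after ">>>" as a command line: name --pt "numbers of a row" for each row, then --argument value for the rest. servo_tool: Moves the arm, as the interface text tells. Its arguments: {"type":"object","properties":{"increments":{"type":"array","items":{"type":"array","items":{"type":"number"}}},"force":{"type":"number"}},"required":["increments"]}

```bash
ls; mkdir -p pics; python3 - <<'E'
from station import bot
import cv2,numpy as np,pickle
print(bot.sense(), bot.pinch_z)
for n in ["scene","top","wrist"]:
    c=bot.capture(n); pickle.dump(c,open(f"{n}0.pkl","wb"))
    cv2.imwrite(f"pics/{n}0.png",c["image"][:,:,::-1]); print(n,c["vertical_fov"],c["cx"],c["cy"],c["rvec"],c["tvec"])
E
```

```text
pics
{'time_s': 0.0, 'joints': array([-9.70403831e-01,  2.55735474e-01,  1.07017164e-01, -4.74440027e-04,
       -1.42392626e+00, -2.84607776e-01]), 'dq': array([ 0.00122885, -0.00064148,  0.00044826, -0.00128552, -0.00044713,
        0.00040485]), 'joint_efforts': array([ 2.69074808e-04, -3.86628807e+01,  2.37937653e+01,  5.36509797e+00,
       -6.05107576e-03,  8.40230115e-06]), 'tool_pos': array([ 0.17071185, -0.52230855,  0.23040693]), 'eef_rot': array([ 4.93808685e-01, -3.10216711e+00, -2.93888656e-03]), 'ft_force': array([-1.21882514,  0.32616201,  0.26333948]), 'torque': array([-0.01778542, -0.03260596,  0.05561683]), 'opening': 0.08540494430595927} -0.0187
scene 42.20665452349556 249.11597065977256 196.85012276986112 [ 2.41759393  0.71608238 -0.25474749] [-0.42266605 -0.20594668  1.84914384]
top 46.09193099457188 253.17161688362302 188.13627006815975 [ 2.1366351  -2.19074619  0.16633978] [-0.02164828  0.54430717  1.26777168]
wrist 67.55922568331854 256.3723550637069 192.3243114888485 [-1.72813222 -2.38028155 -0.36924333] [ 0.54942149 -0.04109094  0.38115718]
```

View pics/scene0.png

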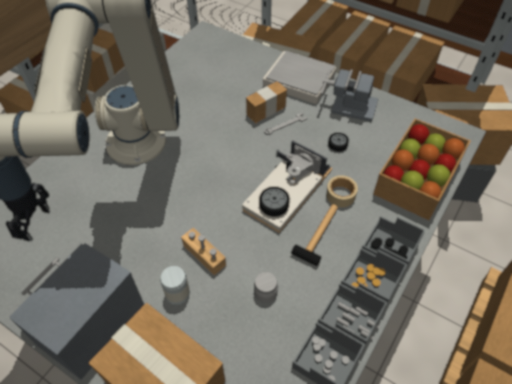

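View pics/top0.png

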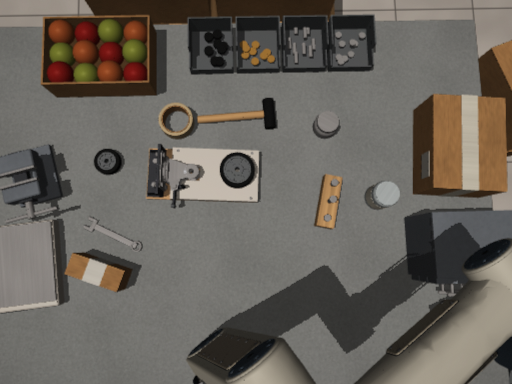

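View pics/wrist0.png

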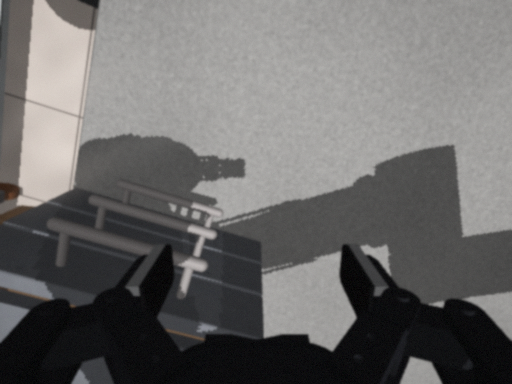

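The scene picture shows the castor board at about (287,187) and the rack at (203,250). In the top view the wheel is at (238,170), the fork lobe at about (190,172), the pedal at (178,195) and the rack at (329,201). I'll zoom in and measure.

```bash
cat > h.py <<'E'
import numpy as np,cv2,pickle
def K(c):
    f=192/np.tan(np.radians(c["vertical_fov"]/2)); return np.array([[f,0,c["cx"]],[0,f,c["cy"]],[0,0,1]])
def RT(c): return cv2.Rodrigues(np.array(c["rvec"],float))[0],np.array(c["tvec"],float).reshape(3)
def ray(c,u,v,z):
    R,t=RT(c); d=R.T@np.linalg.inv(K(c))@np.array([u,v,1.]); o=-R.T@t
    return o+d*(z-o[2])/d[2]
def cloud(c):
    R,t=RT(c); k=K(c); Z=c["z_map"].astype(float); v,u=np.mgrid[:384,:512]
    P=np.stack([(u-k[0,2])/k[0,0]*Z,(v-k[1,2])/k[1,1]*Z,Z],-1)
    W=(P-t)@R; W[Z==0]=np.nan; return W
def proj(c,p):
    R,t=RT(c); q=K(c)@(R@np.asarray(p,float)+t); return q[:2]/q[2]
def crop(c,u0,u1,v0,v1,s,fn):
    cv2.imwrite(fn,cv2.resize(c["image"][v0:v1,u0:u1,::-1],None,fx=s,fy=s,interpolation=cv2.INTER_CUBIC))
E
python3 - <<'E'
from h import *
t=pickle.load(open("top0.pkl","rb")); s=pickle.load(open("scene0.pkl","rb"))
crop(t,140,270,130,220,6,"pics/t_c.png"); crop(t,305,355,165,235,8,"pics/t_r.png")
W=cloud(t)
for u,v in [(238,170),(190,172),(329,201),(300,260),(160,170),(178,200)]:
    print(u,v,W[v,u],ray(t,u,v,0))
crop(s,235,360,130,230,6,"pics/s_c.png"); crop(s,170,235,220,280,8,"pics/s_r.png")
E
```

```text
238 170 [0.59753872 0.00736961 0.03705671] [0.60396946 0.00769804 0.        ]
190 172 [0.59464236 0.14607559 0.03818819] [0.60118954 0.15051999 0.        ]
329 201 [ 0.49785281 -0.2471898   0.0674987 ] [ 0.50451258 -0.26020481  0.        ]
300 260 [ 3.33916629e-01 -1.67047294e-01 -2.02595265e-04] [ 0.33392266 -0.16702244  0.        ]
160 170 [0.59245071 0.222038   0.09463755] [0.60925014 0.23938309 0.        ]
178 200 [0.51800689 0.18608839 0.00272237] [0.51830375 0.18647892 0.        ]
```

View pics/t_c.png

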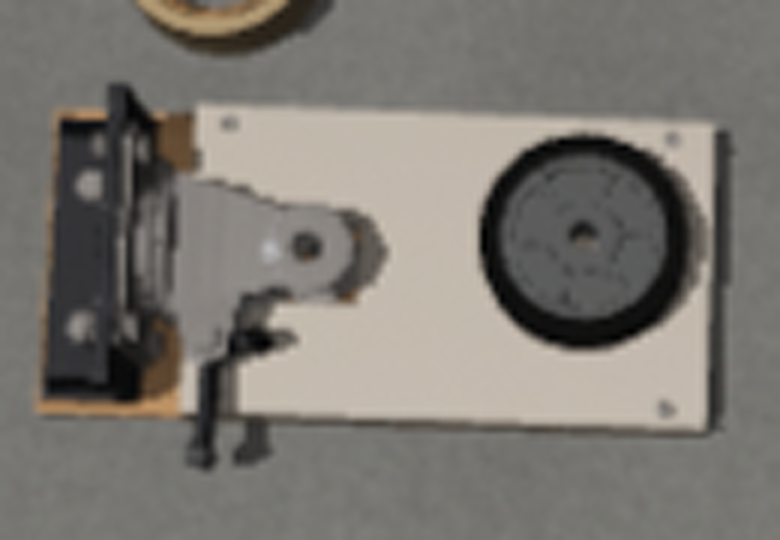

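View pics/t_r.png

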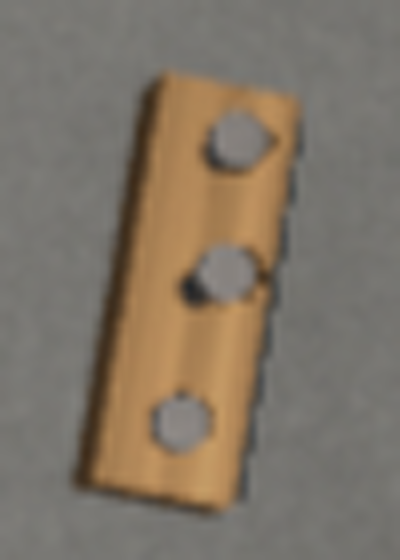

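View pics/s_c.png

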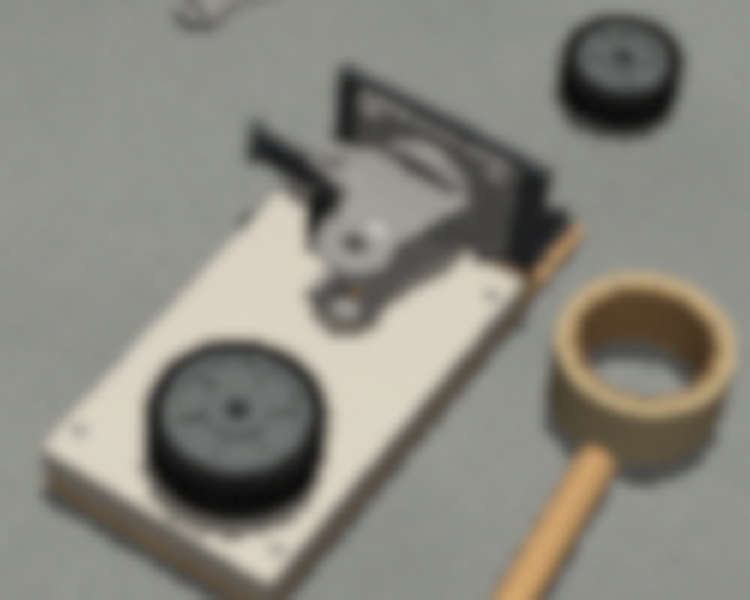

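View pics/s_r.png

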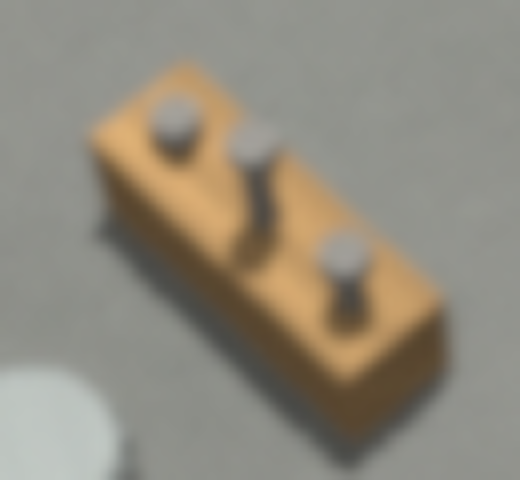

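Top-view crop: hole in the cheek at about (307,246), wheel bore at (584,235), and pedal tread at (200,455), pointing down in the image. In the rack the pins are at (238,140), (227,274) and (181,422). In the side view the middle pin stands tallest, so it's the long one, and the upper one in the top view is the right one. Next I'll compute positions.

```bash
python3 - <<'E'
from h import *
t=pickle.load(open("top0.pkl","rb")); s=pickle.load(open("scene0.pkl","rb"))
def T(U,V,z,o=(140,130),k=6,c=t): return np.round(ray(c,(U+.5)/k-.5+o[0],(V+.5)/k-.5+o[1],z),4)
S=lambda U,V,z,o=(235,130),k=6:T(U,V,z,o,k,s)
print("hole",T(307,246,.0775),S(354,242,.0775))
print("wheel bore",T(584,235,.071),S(237,409,.071))
print("deck corners",T(718,122,.035),T(710,432,.035),T(198,104,.035),S(45,455,.035),S(268,590,.035))
print("tread",T(201,455,.071),S(258,128,.071))
print("deck edge lines")
R=lambda U,V,z:T(U,V,z,(305,165),8)
SR=lambda U,V,z:T(U,V,z,(170,220),8,s)
print("pins",R(238,140,.084),R(227,274,.104),R(181,422,.066)); print(SR(343,250,.084),SR(255,142,.104),SR(177,117,.066))
print("rack corners",[R(*p,.05) for p in [(163,74),(299,100),(228,510),(90,488)]])
# deck mask
im=t["image"].astype(int); m=((im.min(2)>150)&(im[:,:,0]-im[:,:,2]>8)).astype(np.uint8); 
sub=np.zeros_like(m); sub[140:210,165:268]=m[140:210,165:268]
cs,_=cv2.findContours(sub,cv2.RETR_EXTERNAL,cv2.CHAIN_APPROX_NONE); c=max(cs,key=cv2.contourArea); print(cv2.minAreaRect(c))
W=cloud(t); 
# depth based heights
def pts(z0,z1,u0,u1,v0,v1):
    w=W[v0:v1,u0:u1].reshape(-1,3); return w[(w[:,2]>z0)&(w[:,2]<z1)]
for nm,a in dict(pins=(.07,.12,320,345,170,225)).items():
    p=pts(*a); print(nm,len(p))
    print(np.round(p,3).tolist()[:40])
E
```

```text
hole [0.5919 0.1394 0.0775] [0.5923 0.1396 0.0775]
wheel bore [0.5953 0.01   0.071 ] [0.5956 0.0104 0.071 ]
deck corners [ 0.656 -0.056  0.035] [ 0.5044 -0.0479  0.035 ] [0.6705 0.1965 0.035 ] [ 0.5109 -0.0493  0.035 ] [ 0.6582 -0.0585  0.035 ]
tread [0.4957 0.19   0.071 ] [0.5006 0.1883 0.071 ]
deck edge lines
pins [ 0.549  -0.2615  0.084 ] [ 0.5    -0.2513  0.104 ] [ 0.4521 -0.2401  0.066 ]
[ 0.5492 -0.2621  0.084 ] [ 0.503  -0.2511  0.104 ] [ 0.4541 -0.241   0.066 ]
rack corners [array([ 0.5785, -0.2426,  0.05  ]), array([ 0.5679, -0.2913,  0.05  ]), array([ 0.4216, -0.2583,  0.05  ]), array([ 0.4306, -0.2097,  0.05  ])]
((214.7208709716797, 173.8740234375), (85.11940002441406, 50.40534591674805), 1.9091522693634033)
pins 96
[[0.558, -0.261, 0.083], [0.558, -0.264, 0.085], [0.558, -0.267, 0.082], [0.555, -0.256, 0.082], [0.555, -0.258, 0.082], [0.555, -0.261, 0.082], [0.554, -0.263, 0.088], [0.554, -0.266, 0.086], [0.555, -0.27, 0.08], [0.553, -0.256, 0.08], [0.552, -0.258, 0.082], [0.552, -0.26, 0.086], [0.552, -0.263, 0.086], [0.552, -0.267, 0.082], [0.552, -0.269, 0.084], [0.551, -0.271, 0.087], [0.55, -0.253, 0.081], [0.549, -0.255, 0.087], [0.549, -0.258, 0.086], [0.549, -0.261, 0.085], [0.55, -0.264, 0.081], [0.549, -0.266, 0.084], [0.549, -0.269, 0.084], [0.549, -0.272, 0.083], [0.547, -0.253, 0.078], [0.547, -0.255, 0.083], [0.546, -0.258, 0.085], [0.547, -0.261, 0.081], [0.547, -0.264, 0.08], [0.546, -0.266, 0.084], [0.547, -0.269, 0.082], [0.546, -0.271, 0.087], [0.545, -0.254, 0.073], [0.544, -0.255, 0.085], [0.544, -0.258, 0.082], [0.543, -0.26, 0.086], [0.544, -0.264, 0.079], [0.544, -0.266, 0.082], [0.543, -0.269, 0.084], [0.542, -0.256, 0.078]]
```

```bash
cat >> h.py <<'E'
from scipy.spatial.transform import Rotation as Ro
H=np.array([.592,.1395]); cxd=np.array([.055,.9985]); cyd=np.array([-.9985,.055])
def cas(x,y): return H+x*cxd+y*cyd
def tocas(p): d=np.asarray(p)[:2]-H; return np.round([d@cxd,d@cyd],4)
def plan(p,yd=None,s=None):
    "shift+turn in tool axes to p (3) with tool y along yd (world xy), z down"
    if s is None:
        from station import bot; s=bot.sense()
    R0=Ro.from_rotvec(s["eef_rot"])
    d=R0.inv().apply(np.asarray(p)-s["tool_pos"])
    if yd is None: r=np.zeros(3)
    else:
        y=np.array([yd[0],yd[1],0.]);y/=np.linalg.norm(y);z=np.array([0,0,-1.]);x=np.cross(y,z)
        r=(R0.inv()*Ro.from_matrix(np.stack([x,y,z],1))).as_rotvec()
    print("t",round(s["time_s"],2),"pos",np.round(s["tool_pos"],4),"cas",tocas(s["tool_pos"]),"rv",np.round(s["eef_rot"],3),"F",np.round(s["ft_force"],1),"op",round(s["opening"],4))
    print("shift",np.round(d,4),"turn",np.round(r,4))
E
python3 - <<'E'
from h import *
p=cas(.018,.103); plan([*p,.20],cyd); print(p)
E
```

```text
t 0.15 pos [ 0.1707 -0.5224  0.2306] cas [-0.6841  0.3842] rv [ 4.940e-01 -3.102e+00 -2.000e-03] F [ 0.4 -0.1  0.6] op 0.0855
shift [-0.5165  0.5524  0.0314] turn [ 1.3e-03  8.0e-04 -1.2e+00]
[0.4901445 0.163138 ]
```

>>> servo_tool --pt "0 -0.033 0.035 0 0 0 -0.08" --pt "0 -0.066 0.07 0 0 0 -0.16" --pt "0 -0.1 0.107 0 0 0 -0.24" --pt "0 -0.133 0.142 0 0 0 -0.32" --pt "0 -0.166 0.177 0 0 0 -0.4"

```text
time_s: 0.65
tool_pos: [0.2738, -0.3012, 0.2311]
eef_rot: [-1.105, 2.941, 0.0]
ft_force: [2.4, -0.7, 0.1]
opening: 0.0123
```

```bash
python3 - <<'E'
from h import *
p=cas(.018,.103); plan([*p,.20],cyd)
E
```

```text
t 0.65 pos [ 0.2738 -0.3012  0.2311] cas [-0.4575  0.2935] rv [-1.105  2.941  0.   ] F [ 2.4 -0.7  0.1] op 0.0123
shift [-0.4685  0.2071  0.0312] turn [ 1.000e-04  1.000e-04 -7.972e-01]
```

>>> servo_tool --pt "0 -0.044 0.02 0 0 0 -0.08" --pt "0 -0.088 0.04 0 0 0 -0.16" --pt "0 -0.132 0.06 0 0 0 -0.24" --pt "0 -0.176 0.08 0 0 0 -0.32" --pt "0 -0.22 0.1 0 0 0 -0.4"

```text
time_s: 1.15
tool_pos: [0.3742, -0.0812, 0.2314]
eef_rot: [-1.668, 2.662, -0.0]
ft_force: [1.4, -1.8, 0.1]
opening: 0.0002
```

```bash
python3 - <<'E'
from h import *
p=cas(.018,.103); plan([*p,.20],cyd)
E
```

```text
t 1.15 pos [ 0.3742 -0.0812  0.2314] cas [-0.2323  0.2054] rv [-1.668  2.662 -0.   ] F [ 1.4 -1.8  0.1] op 0.0002
shift [-0.2704  0.0022  0.0316] turn [-6.000e-04  3.000e-04 -3.963e-01]
```

>>> servo_tool --pt "0 -0.048 0 0.006 0 0 -0.08" --pt "0 -0.096 0 0.012 0 0 -0.16" --pt "0 -0.144 0 0.018 0 0 -0.24" --pt "0 -0.192 0 0.024 0 0 -0.32" --pt "0 -0.24 0.002 0.03 0 0 -0.396"

```text
time_s: 1.65
tool_pos: [0.4781, 0.1353, 0.2009]
eef_rot: [2.159, -2.282, -0.0]
ft_force: [1.7, -1.1, 0.7]
opening: 0.0003
```

```bash
python3 - <<'E'
from h import *
from station import bot
c=bot.capture("wrist"); pickle.dump(c,open("w1.pkl","wb")); cv2.imwrite("pics/w1.png",c["image"][:,:,::-1])
p=cas(.018,.103); plan([*p,.20],cyd); print(proj(c,[*H,.0775]),proj(c,[*cas(.045,.103),.071]))
E
```

```text
t 1.7 pos [0.48   0.1401 0.1986] cas [-0.0056  0.1119] rv [ 2.165e+00 -2.275e+00 -2.000e-03] F [ 4.6  8.1 -0.2] op 0.0003
shift [-0.0235 -0.009  -0.0014] turn [0.0015 0.0003 0.0056]
[141.71628369 195.36858836] [247.49217838 234.15145124]
```

View pics/w1.png

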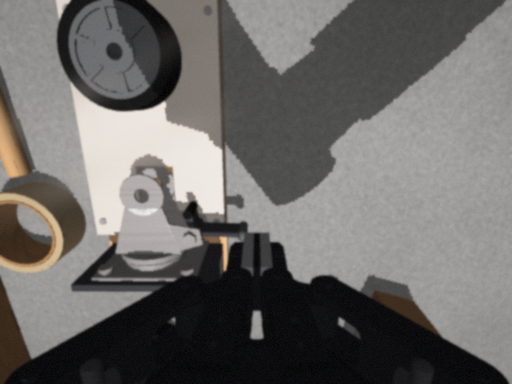

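The wrist view shows the cheek hole at (141,195), matching the projection, and the pedal running to its tread end at about (243,228). Next I descend beside the pedal on its open-fork side.

>>> servo_tool --pt "0 -0.01 -0.007 0.02 0 0 0.005" --pt "0 -0.02 -0.008 0.065 0 0 0.005" --pt "0 -0.021 -0.009 0.11 0 0 0.005" --pt "0 -0.021 -0.009 0.152 0 0 0.005" --pt "0 -0.021 -0.009 0.152 0 0 0.005"

```text
time_s: 2.2
tool_pos: [0.4835, 0.1515, 0.0439]
eef_rot: [2.14, -2.284, -0.005]
ft_force: [-0.8, -0.5, -0.0]
opening: -0.0001
```

```bash
python3 - <<'E'
from h import *
from station import bot
c=bot.capture("wrist"); pickle.dump(c,open("w2.pkl","wb")); cv2.imwrite("pics/w2.png",c["image"][:,:,::-1])
p=cas(.055,.103); plan([*p,.045],cyd)
E
```

```text
t 2.25 pos [0.4862 0.1525 0.0475] cas [0.0072 0.1063] rv [ 2.145e+00 -2.287e+00 -1.000e-03] F [0.4 0.2 2. ] op 0.0
shift [-0.0479 -0.0029  0.0023] turn [ 0.005 -0.004 -0.009]
```

View pics/w2.png

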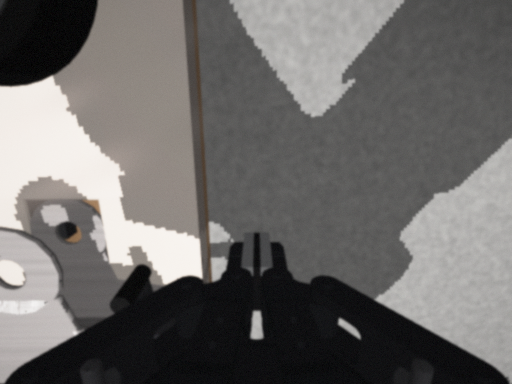

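The closed fingers are now beside the board, clear of the pedal, which is hidden below the gripper in this view. Pushing.

>>> servo_tool --pt "0 -0.01 -0.003 0.002 0 0 0" --pt "0 -0.02 -0.003 0.002 0 0 0" --pt "0 -0.028 -0.003 0.002 0 0 0" --pt "0 -0.034 -0.003 0.002 0 0 0" --pt "0 -0.038 -0.003 0.002 0 0 0"

```text
time_s: 2.75
tool_pos: [0.4958, 0.1909, 0.0497]
eef_rot: [-2.15, 2.288, -0.008]
ft_force: [6.4, -11.7, 2.1]
opening: -0.0002
```

>>> servo_tool --pt "0 -0.004 0 0 0 0 0" --pt "0 -0.008 0 0 0 0 0" --pt "0 -0.01 0 0 0 0 0" --pt "0 -0.01 0 0 0 0 0" --pt "0 -0.01 0 0 0 0 0"

```text
time_s: 3.25
tool_pos: [0.4943, 0.2005, 0.0488]
eef_rot: [2.149, -2.29, 0.003]
ft_force: [0.8, -7.1, 2.6]
opening: -0.0
```

```bash
python3 - <<'E'
from h import *
from station import bot
c=bot.capture("top"); pickle.dump(c,open("t3.pkl","wb")); crop(c,140,270,130,220,6,"pics/t3.png")
p=cas(.055,.103); plan([*p,.045],cyd)
E
```

```text
t 3.3 pos [0.4943 0.2005 0.0488] cas [0.0556 0.1009] rv [ 2.149 -2.29   0.003] F [ 0.5 -6.9  1.7] op -0.0
shift [0.0006 0.0021 0.0038] turn [-0.0008 -0.0021 -0.0085]
```

View pics/t3.png

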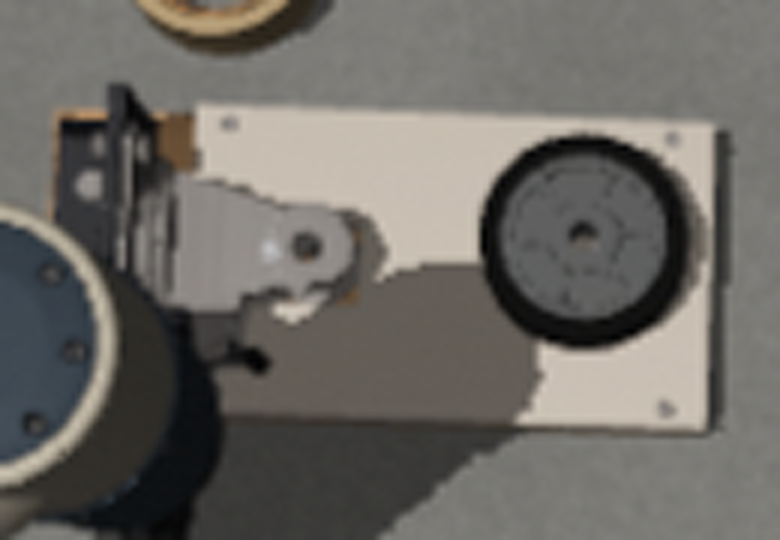

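The shoe has swung out of the wheel's space: its black knob moved from (285,338) to (258,360). Now I back off, lift, and verify.

>>> servo_tool --pt "0 0.02 0.01 0 0 0 -0.008" --pt "0 0.035 0.012 -0.02 0 0 -0.008" --pt "0 0.06 0.012 -0.065 0 0 -0.008" --pt "0 0.085 0.0 -0.105 0 0 -0.008" --pt "0.7 0.12 -0.02 -0.11 0 0 -0.008"

```text
time_s: 3.8
tool_pos: [0.51, 0.0819, 0.1654]
eef_rot: [-2.153, 2.27, -0.01]
ft_force: [1.5, 0.7, 0.0]
opening: 0.0132
```

```bash
python3 - <<'E'
from h import *
p=cas(-.212,-.0104); plan([*p,.15],cyd)
E
```

```text
t 3.8 pos [0.51   0.0819 0.1654] cas [-0.0621  0.0787] rv [-2.153  2.27  -0.01 ] F [1.5 0.7 0. ] op 0.0132
shift [ 0.1503 -0.0885  0.0158] turn [-0.0133  0.0052  0.0026]
```

>>> servo_tool --pt "0.7 0.04 -0.023 0 0 0 0" --pt "0.7 0.08 -0.047 0 0 0 0" --pt "0.7 0.12 -0.07 0 0 0 0" --pt "0.7 0.15 -0.087 0.015 0 0 0" --pt "0.7 0.15 -0.087 0.02 0 0 0"

```text
time_s: 4.3
tool_pos: [0.5862, -0.077, 0.1371]
eef_rot: [-2.154, 2.287, -0.001]
ft_force: [0.2, 0.8, -0.4]
opening: 0.0598
```

```bash
python3 - <<'E'
from h import *
from station import bot
c=bot.capture("top"); pickle.dump(c,open("t4.pkl","wb")); crop(c,140,270,130,220,6,"pics/t4.png")
c=bot.capture("wrist"); pickle.dump(c,open("w4.pkl","wb")); cv2.imwrite("pics/w4.png",c["image"][:,:,::-1])
p=cas(-.212,-.0104); plan([*p,.04],cyd)
print(proj(c,[.5954,.0102,.071]))
E
```

```text
t 4.4 pos [ 0.585  -0.0743  0.1374] cas [-0.2138 -0.0048] rv [-2.157  2.284  0.   ] F [-0.   1.   1.2] op 0.0601
shift [-0.0018 -0.0056  0.0974] turn [ 0.0001  0.0004 -0.0024]
[251.72318899 298.67502667]
```

View pics/t4.png

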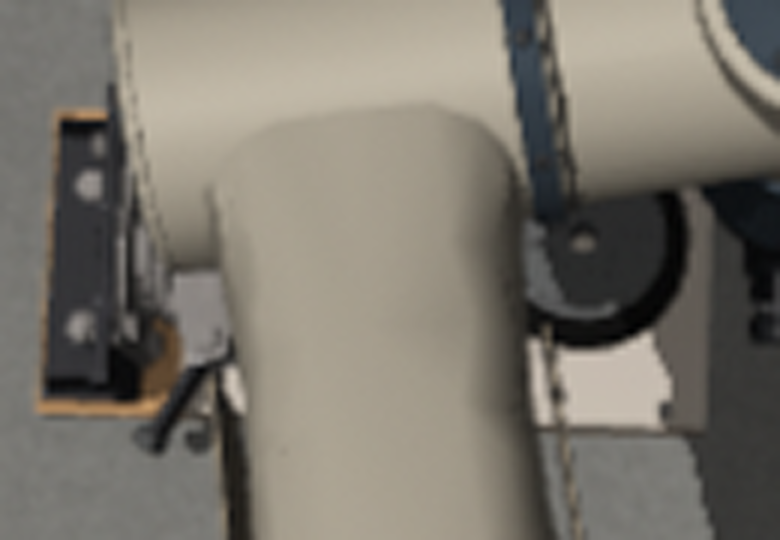

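View pics/w4.png

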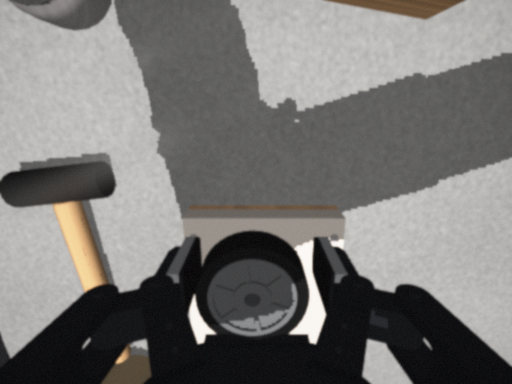

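The brake pedal now slants to (155,435), about 0.6 rad off. The wheel bore is at (252,299) in the wrist view, matching its projection. I descend behind the wheel with the fingers 60 mm apart.

>>> servo_tool --pt "0.7 -0.001 -0.005 0.04 0 0 0" --pt "0.7 -0.001 -0.006 0.08 0 0 0" --pt "0.7 -0.002 -0.006 0.095 0 0 0" --pt "0.7 -0.01 -0.006 0.097 0 0 0" --pt "0.7 -0.02 -0.006 0.097 0 0 0"

```text
time_s: 4.9
tool_pos: [0.5928, -0.0531, 0.0418]
eef_rot: [-2.159, 2.28, -0.003]
ft_force: [0.0, 0.5, 0.1]
opening: 0.06
```

```bash
python3 - <<'E'
from h import *
from station import bot
c=bot.capture("wrist"); cv2.imwrite("pics/w5.png",c["image"][:,:,::-1])
plan([*cas(-.06,0),.04],cyd)
E
```

```text
t 4.95 pos [ 0.5935 -0.0517  0.0425] cas [-0.1908 -0.012 ] rv [-2.159  2.278 -0.004] F [0.7 1.4 0.4] op 0.0596
shift [-0.1308  0.0119  0.0025] turn [-0.0038  0.0007  0.0012]
```

View pics/w5.png

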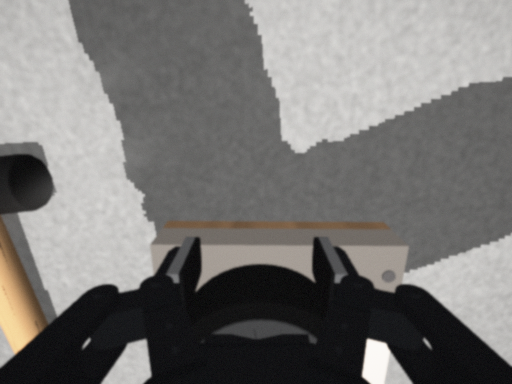

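Both fingertips sit behind the tyre, symmetric about it at columns 190 and 325. Pushing in two stages.

>>> servo_tool --pt "0.7 -0.01 0 0.0 0 0 0" --pt "0.7 -0.025 0.001 0 0 0 0" --pt "0.7 -0.04 0.003 0 0 0 0" --pt "0.7 -0.055 0.005 0 0 0 0" --pt "0.7 -0.065 0.007 0 0 0 0"

```text
time_s: 5.45
tool_pos: [0.5885, 0.0124, 0.0405]
eef_rot: [-2.159, 2.281, -0.0]
ft_force: [1.3, -2.1, 1.3]
opening: 0.0599
```

>>> servo_tool --pt "0.7 -0.01 0.001 0.0 0 0 0" --pt "0.7 -0.02 0.002 0 0 0 0" --pt "0.7 -0.03 0.003 0 0 0 0" --pt "0.7 -0.035 0.004 0 0 0 0" --pt "0.7 -0.04 0.005 0 0 0 0"

```text
time_s: 5.95
tool_pos: [0.5857, 0.0513, 0.0402]
eef_rot: [2.158, -2.283, -0.0]
ft_force: [0.0, -0.6, 0.7]
opening: 0.0598
```

```bash
python3 - <<'E'
from h import *
from station import bot
for n in ("top","scene","wrist"):
    c=bot.capture(n); pickle.dump(c,open(n+"6.pkl","wb")); 
    crop(c,*{"top":(140,270,130,220,6),"scene":(235,360,130,230,6),"wrist":(0,512,0,384,1)}[n],f"pics/{n}6.png")
plan([*cas(-.06,0),.04],cyd)
E
```

```text
t 6.1 pos [0.5857 0.0511 0.0402] cas [-0.0886  0.0015] rv [ 2.159 -2.283 -0.   ] F [-0.5 -0.2 -0.2] op 0.0598
shift [-0.0286 -0.0014  0.0002] turn [ 0.0002  0.0002 -0.0008]
```

View pics/top6.png

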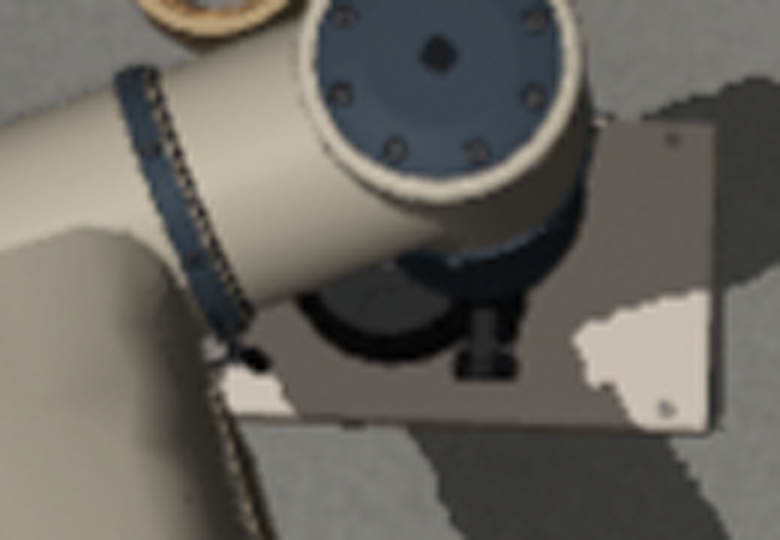

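View pics/scene6.png

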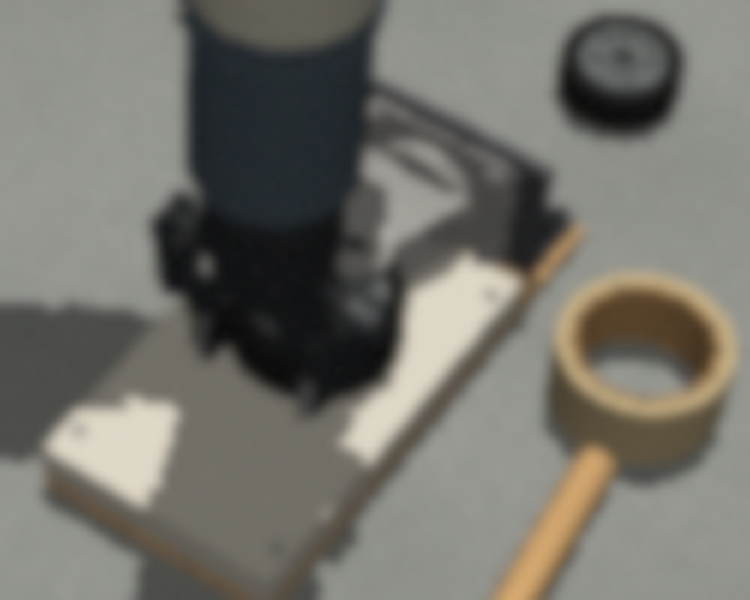

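View pics/wrist6.png

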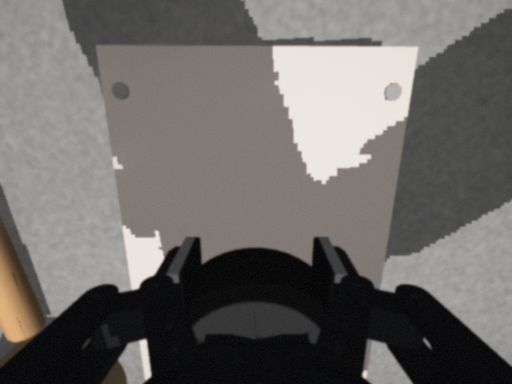

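```bash
python3 - <<'E'
from h import *
c=pickle.load(open("wrist6.pkl","rb"))
for z in (.071,.068,.035): print(z,tocas(ray(c,257,248,z)))
im=c["image"]; print(im[235:262,257].tolist())
h=ray(c,256,302,.071); print("hub edge",tocas(h))
E
```

```text
0.071 [-0.1038  0.0007]
0.068 [-0.1022  0.0007]
0.035 [-0.0843  0.0008]
[[129, 123, 118], [130, 123, 117], [131, 124, 119], [128, 120, 115], [133, 123, 118], [129, 123, 117], [131, 121, 117], [131, 124, 119], [132, 126, 119], [129, 121, 116], [128, 119, 114], [114, 107, 102], [86, 79, 76], [39, 37, 34], [18, 18, 17], [5, 7, 3], [4, 5, 5], [11, 11, 11], [12, 11, 10], [7, 10, 8], [8, 6, 9], [10, 5, 7], [11, 12, 12], [11, 10, 12], [7, 9, 7], [6, 6, 3], [8, 8, 7]]
hub edge [-0.0755  0.0002]
```

>>> servo_tool --pt "0.7 -0.008 -0.001 0.0 0 0 0" --pt "0.7 -0.016 -0.001 0 0 0 0" --pt "0.7 -0.024 -0.001 0 0 0 0" --pt "0.7 -0.031 -0.001 0 0 0 0" --pt "0.7 -0.036 -0.001 0 0 0 0"

```text
time_s: 6.6
tool_pos: [0.5888, 0.0876, 0.0402]
eef_rot: [2.159, -2.282, -0.0]
ft_force: [-0.3, -1.0, -0.6]
opening: 0.0602
```

>>> servo_tool --pt "0.7 0 0 0.0 0 0 0" --pt "0.7 0.02 0 0 0 0 0" --pt "0.7 0.06 0 -0.03 0 0 0" --pt "0.7 0.1 0 -0.07 0 0 0" --pt "0.7 0.1 0 -0.11 0 0 0"

```text
time_s: 7.1
tool_pos: [0.5816, -0.0163, 0.1503]
eef_rot: [2.153, -2.284, -0.003]
ft_force: [1.2, 1.2, 0.7]
opening: 0.0599
```

```bash
python3 - <<'E'
from h import *
from station import bot
for n in ("top","scene","wrist"):
    c=bot.capture(n); pickle.dump(c,open(n+"7.pkl","wb")); 
    crop(c,*{"top":(140,270,130,220,6),"scene":(235,360,130,230,6),"wrist":(0,512,0,384,1)}[n],f"pics/{n}7.png")
plan([*cas(-.06,0),.04],cyd); print(proj(c,[*H,.0775]))
E
```

```text
t 7.25 pos [ 0.5853 -0.0136  0.1542] cas [-0.1532 -0.0017] rv [-2.152  2.279 -0.007] F [ 0.4  0.  -0.9] op 0.06
shift [-0.093   0.0029  0.1143] turn [-0.0079  0.0017 -0.0022]
[262.54153398 347.03482856]
```

View pics/top7.png

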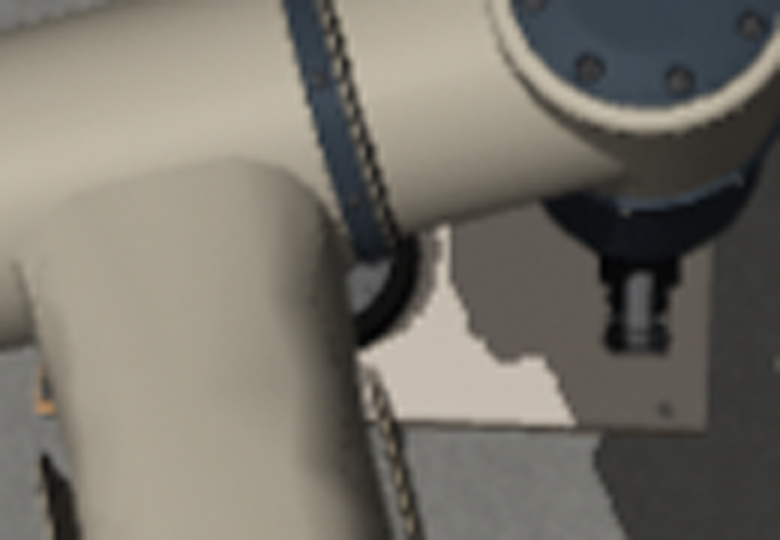

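View pics/scene7.png

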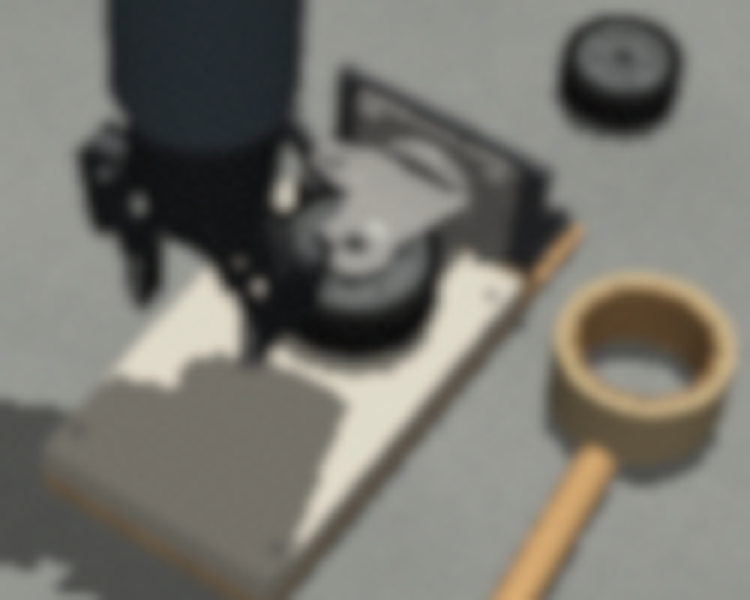

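View pics/wrist7.png

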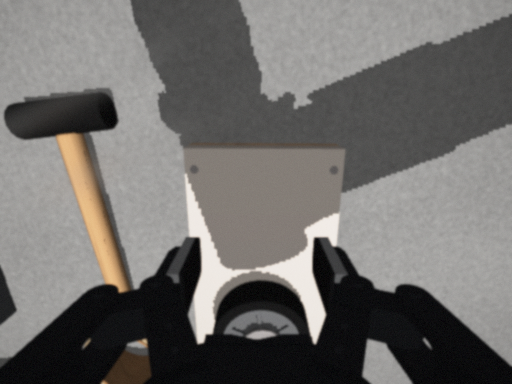

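The scene view shows the wheel under the upper cheek with the hole at (355,243), but this wrist view cuts the hole off. I'll move the camera above the fork for a proper alignment check.

>>> servo_tool --pt "0.7 0 0.001 -0.045 0 0 0" --pt "0.7 -0.03 0.002 -0.08 0 0 0" --pt "0.7 -0.08 0.003 -0.08 0 0 0" --pt "0.7 -0.13 0.003 -0.08 0 0 0" --pt "0.7 -0.18 0.003 -0.08 0 0 0"

```text
time_s: 7.75
tool_pos: [0.5897, 0.1689, 0.2296]
eef_rot: [2.158, -2.283, -0.001]
ft_force: [1.3, -0.4, -0.5]
opening: 0.0601
```

>>> servo_tool --pt "0.7 -0.02 0 0 0 0 0" --pt "0.7 -0.02 0 0.03 0 0 0" --pt "0.7 -0.02 0 0.05 0 0 0" --pt "0.7 -0.02 0 0.05 0 0 0" --pt "0.7 -0.02 0 0.05 0 0 0"

```text
time_s: 8.25
tool_pos: [0.5914, 0.1865, 0.1803]
eef_rot: [2.158, -2.282, 0.001]
ft_force: [0.4, -0.5, 1.5]
opening: 0.06
```

```bash
python3 - <<'E'
from h import *
from station import bot
c=bot.capture("wrist"); pickle.dump(c,open("w8.pkl","wb")); cv2.imwrite("pics/w8.png",c["image"][:,:,::-1])
u,v=proj(c,[*H,.0775]); print(u,v)
u,v=int(u),int(v); crop(c,max(u-50,0),u+50,v-40,min(v+40,384),8,"pics/w8c.png"); print(u,v)
R,t=RT(c); print("cam",-R.T@t)
plan([*H,.2],cyd)
E
```

```text
253.8435725769122 138.84804935176797
253 138
cam [0.58818229 0.10964132 0.32421424]
t 8.3 pos [0.5919 0.1866 0.1813] cas [0.047  0.0027] rv [-2.158e+00  2.282e+00 -1.000e-03] F [ 0.8 -0.5  0.7] op 0.0596
shift [ 0.047  -0.0027 -0.0187] turn [-0.0014  0.0001 -0.0011]
```

View pics/w8.png

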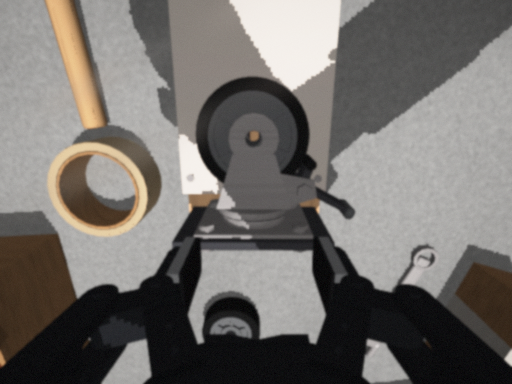

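View pics/w8c.png

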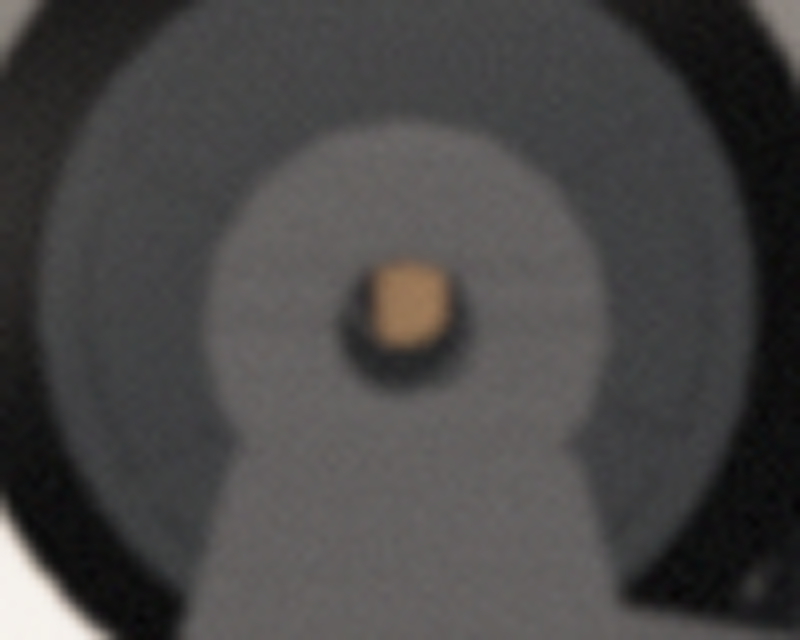

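The brown deck shows straight through the cheek hole and bore at crop (405,305), so they are near enough aligned to see through. I'll measure the offsets.

```bash
python3 - <<'E'
from h import *
c=pickle.load(open("w8.pkl","rb"))
g=cv2.cvtColor(c["image"],cv2.COLOR_RGB2GRAY).astype(float)
h=ray(c,253.1,138.6,.0775); print("hole",h,tocas(h))
# hub/tyre boundary: radial scan, largest dark step outward
k=(253,134); P=[];Q=[]
for a in np.radians(np.arange(-200,21,4)):
    r=np.arange(30,75,.5); u=k[0]+r*np.cos(a); v=k[1]+r*np.sin(a)
    pr=cv2.remap(g.astype(np.float32),u.astype(np.float32)[None],v.astype(np.float32)[None],1)[0]
    pr=np.convolve(pr,np.ones(3)/3,'same'); d=pr[4:]-pr[:-4]
    m=(r[2:-2]>36)&(r[2:-2]<52); i=np.argmin(np.where(m,d,0)); P.append((u[i+2],v[i+2]))
P=np.array(P,np.float32)
W=np.array([ray(c,*p,.071)[:2] for p in P])
def fit(W):
    for _ in range(4):
        A=np.c_[2*W,np.ones(len(W))]; s=np.linalg.lstsq(A,(W**2).sum(1),rcond=None)[0]; r=np.sqrt(s[2]+s[0]**2+s[1]**2)
        e=abs(np.linalg.norm(W-s[:2],axis=1)-r); W=W[e<max(.001,2*np.median(e))]
    return s[:2],r,len(W)
s,r,n=fit(W); print("hub",s,r,n,tocas(s), "rel hole",s-h[:2])
# through opening: brown
im=c["image"].astype(int); m=(im[:,:,0]-im[:,:,2]>30)&(np.hypot(*(np.mgrid[:384,:512]-np.array([138,253])[:,None,None]))<10)
v,u=np.nonzero(m); print("brown",u.mean(),v.mean(),np.ptp(u)+1,np.ptp(v)+1)
for nm,p,z in [("cheektop",h[:2],.0775),("wheeltop",h[:2],.071),("wheelbot",h[:2],.035),("cheek low bot",h[:2],.031)]: 
    print(nm,proj(c,[*p,z]), abs(proj(c,[*(p+[.007,0]),z])-proj(c,[*p,z])))
E
```

```text
hole [0.59261945 0.13925562 0.0775    ] [-0.0002 -0.0006]
hub [0.59352424 0.13906235] 0.03911121497893039 56 [-0.0004 -0.0015] rel hole [ 0.00090479 -0.00019326]
brown 253.80246913580248 135.44444444444446 9 10
cheektop [253.1 138.6] [8.20674456 0.4683142 ]
wheeltop [253.18025311 137.69073455] [8.00374947 0.45715631]
wheelbot [253.56147123 133.37154429] [7.03939029 0.40385372]
cheek low bot [253.59822986 132.9550701 ] [6.94639472 0.39868782]
```

The hole is at world (0.5926, 0.1393) and the wheel centre is within 1 mm of it, so the wheel is aligned. Next is the pin.

```bash
python3 - <<'E'
from h import *
plan([.549,-.2618,.19],[.216,.977])
E
```

```text
t 8.3 pos [0.5919 0.1866 0.1813] cas [0.047  0.0027] rv [-2.158e+00  2.282e+00 -1.000e-03] F [ 0.8 -0.5  0.7] op 0.0596
shift [ 0.4501  0.0177 -0.0088] turn [-9.0000e-04  1.3000e-03  1.7322e+00]
```

>>> servo_tool --pt "0.55 0.035 0.002 0 0 0 0.14" --pt "0.55 0.07 0.003 0 0 0 0.28" --pt "0.55 0.105 0.004 0 0 0 0.42" --pt "0.55 0.14 0.006 0 0 0 0.56" --pt "0.55 0.175 0.007 -0.005 0 0 0.7"

```text
time_s: 8.8
tool_pos: [0.5746, 0.0109, 0.1866]
eef_rot: [-1.235, 2.887, -0.001]
ft_force: [0.9, 0.3, -0.0]
opening: 0.0467
```

```bash
python3 - <<'E'
from h import *
plan([.549,-.2618,.19],[.216,.977])
E
```

```text
t 8.8 pos [0.5746 0.0109 0.1866] cas [-0.1293  0.0103] rv [-1.235e+00  2.887e+00 -1.000e-03] F [ 0.9  0.3 -0. ] op 0.0467
shift [ 0.215  -0.1698 -0.0036] turn [-2.0000e-04  1.9000e-03  1.0264e+00]
```

>>> servo_tool --pt "0.55 0.03 -0.024 0 0 0 0.14" --pt "0.55 0.06 -0.048 0 0 0 0.28" --pt "0.55 0.09 -0.071 0 0 0 0.42" --pt "0.55 0.12 -0.095 0 0 0 0.56" --pt "0.55 0.15 -0.118 -0.002 0 0 0.7"

```text
time_s: 9.3
tool_pos: [0.5578, -0.1796, 0.189]
eef_rot: [-0.171, 3.134, -0.001]
ft_force: [0.5, 0.4, -0.1]
opening: 0.0468
```

```bash
python3 - <<'E'
from h import *
plan([.549,-.2618,.19],[.216,.977])
E
```

```text
t 9.3 pos [ 0.5578 -0.1796  0.189 ] cas [-0.3205  0.0166] rv [-1.710e-01  3.134e+00 -1.000e-03] F [ 0.5  0.4 -0.1] op 0.0468
shift [ 0.0176 -0.0808 -0.001 ] turn [-0.0004  0.0028  0.3263]
```

>>> servo_tool --pt "0.55 0.004 -0.03 0 0 0 0.12" --pt "0.55 0.01 -0.06 0 0 0 0.24" --pt "0.55 0.0176 -0.08 0 0 0 0.326" --pt "0.55 0.0176 -0.081 0 0 0 0.326" --pt "0.55 0.0176 -0.081 0 0 0 0.326"

```text
time_s: 9.8
tool_pos: [0.5496, -0.2608, 0.1885]
eef_rot: [0.331, 3.122, -0.001]
ft_force: [-0.5, -0.0, -0.1]
opening: 0.0468
```

```bash
python3 - <<'E'
from h import *
from station import bot
for n in ("top","wrist"):
    c=bot.capture(n); pickle.dump(c,open(n+"9.pkl","wb")); 
    crop(c,*{"top":(140,270,130,220,6),"wrist":(0,512,0,384,1)}[n],f"pics/{n}9.png")
plan([.549,-.2618,.065],[.216,.977]); print(proj(c,[.549,-.2618,.084]))
E
```

```text
t 9.9 pos [ 0.5498 -0.2597  0.1881] cas [-0.4009  0.0202] rv [ 0.329  3.123 -0.   ] F [0.2 0.2 0.1] op 0.0471
shift [ 0.0005 -0.0022  0.1231] turn [0.0001 0.0015 0.0077]
[254.17469428 189.13904791]
```

View pics/wrist9.png

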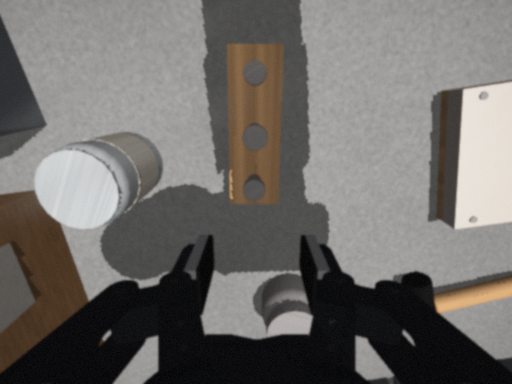

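View pics/top9.png

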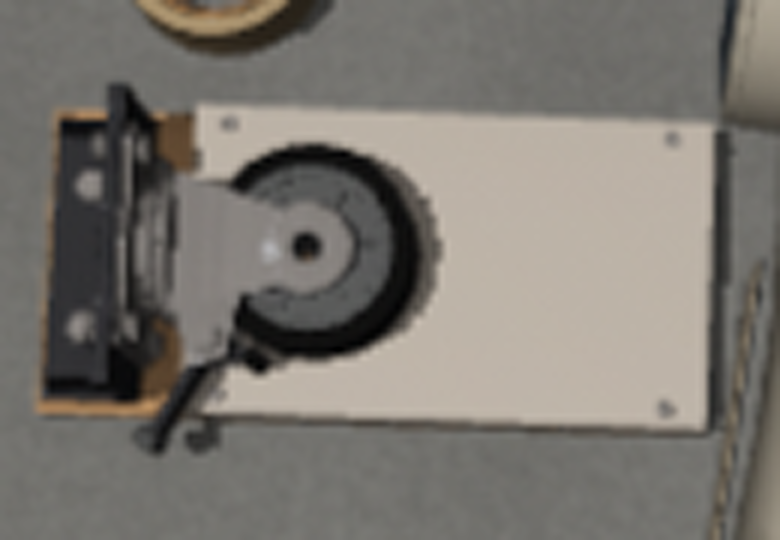

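Wrist view: the target pin's head is at (254,187), nearest the tool, against a predicted (254,189). Top view confirms the wheel in place and the brake off. Descending to grasp the head.

>>> servo_tool --pt "0.55 0.0005 -0.002 0.04 0 0 0.007" --pt "0.55 0.0005 -0.002 0.08 0 0 0.007" --pt "0.55 0.0005 -0.002 0.11 0 0 0.007" --pt "0.55 0.0005 -0.002 0.123 0 0 0.007" --pt "0.55 0.0005 -0.002 0.123 0 0 0.007"

```text
time_s: 10.4
tool_pos: [0.5478, -0.2611, 0.063]
eef_rot: [-0.34, -3.12, -0.001]
ft_force: [-0.6, -0.3, 0.3]
opening: 0.0469
```

```bash
python3 - <<'E'
from h import *
from station import bot
c=bot.capture("wrist"); cv2.imwrite("pics/w10.png",c["image"][:,:,::-1])
plan([.549,-.2618,.065],[.216,.977])
E
```

```text
t 10.45 pos [ 0.5489 -0.2617  0.0649] cas [-0.403   0.0209] rv [ 3.400e-01  3.123e+00 -1.000e-03] F [ 0.  -1.3  0.5] op 0.047
shift [-0.0001 -0.     -0.0001] turn [-0.0006  0.0002  0.0008]
```

View pics/w10.png

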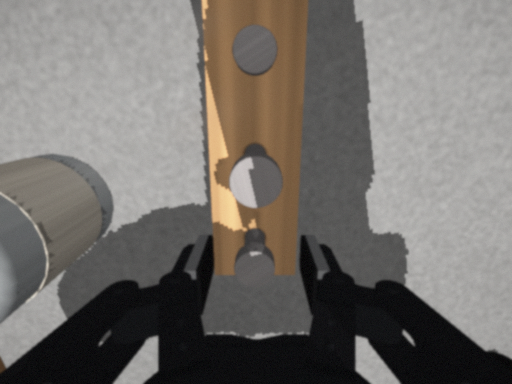

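The target pin's head is centred between the pads at (254,262). Closing on it.

>>> servo_tool --pt "0.1 0 0 0 0 0 0" --pt "0.1 0 0 0 0 0 0" --pt "0.1 0 0 0 0 0 0" --pt "0.1 0 0 0 0 0 0" --pt "0.1 0 0 0 0 0 0" --force 50

```text
time_s: 10.95
tool_pos: [0.5499, -0.2624, 0.0664]
eef_rot: [0.341, 3.119, -0.001]
ft_force: [0.1, 1.0, 6.6]
opening: 0.0175
```

>>> servo_tool --pt "0.1 0 0 -0.01 0 0 0" --pt "0.1 0 0 -0.03 0 0 0" --pt "0.1 0 0 -0.055 0 0 0" --pt "0.1 0 0 -0.085 0 0 0" --pt "0.1 0 0 -0.11 0 0 0"

```text
time_s: 11.45
tool_pos: [0.5482, -0.2621, 0.1763]
eef_rot: [0.342, 3.123, -0.0]
ft_force: [0.1, 0.2, -1.0]
opening: 0.0176
```

```bash
python3 - <<'E'
from h import *
from station import bot
for n in ("scene","wrist"):
    c=bot.capture(n); pickle.dump(c,open(n+"11.pkl","wb")); 
    crop(c,*{"scene":(150,260,180,290,5),"wrist":(0,512,0,384,1)}[n],f"pics/{n}11.png")
plan([.5925,.1393,.175])
E
```

```text
t 11.55 pos [ 0.5501 -0.2629  0.1792] cas [-0.4041  0.0197] rv [ 3.410e-01  3.116e+00 -3.000e-03] F [ 1.1 -0.5 -1.6] op 0.0172
shift [0.0456 0.4019 0.0034] turn [0. 0. 0.]
```

View pics/wrist11.png

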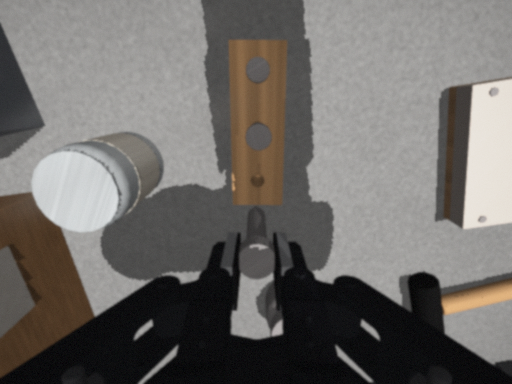

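View pics/scene11.png

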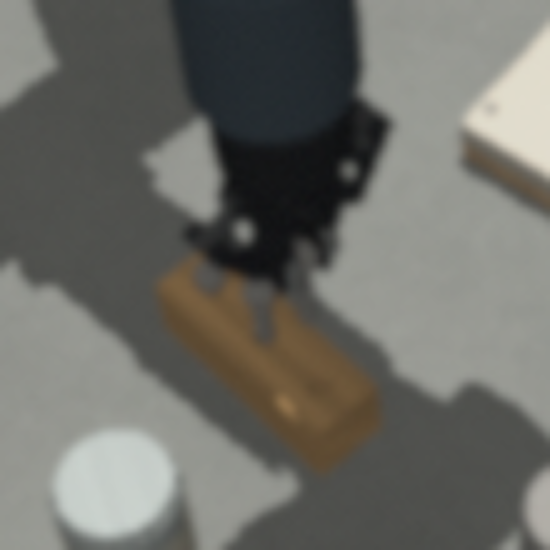

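```bash
python3 - <<'E'
from h import *
c=pickle.load(open("wrist11.pkl","rb")); x,y,z=.5501,-.2629,.1792
print(proj(c,[x,y,z+.019]),proj(c,[x,y,z-.055]),proj(c,[x,y,z-.043]))
crop(c,215,300,185,285,6,"pics/w11c.png")
for d in ([.005,0,0],[0,.005,0]): print(proj(c,np.array([x,y,z-.055])+d))
E
```

```text
[256.79978194 260.75148422] [256.74511467 207.7223561 ] [256.75140078 213.82009696]
[258.18352684 213.79558871]
[263.29733851 206.36562414]
```

View pics/w11c.png

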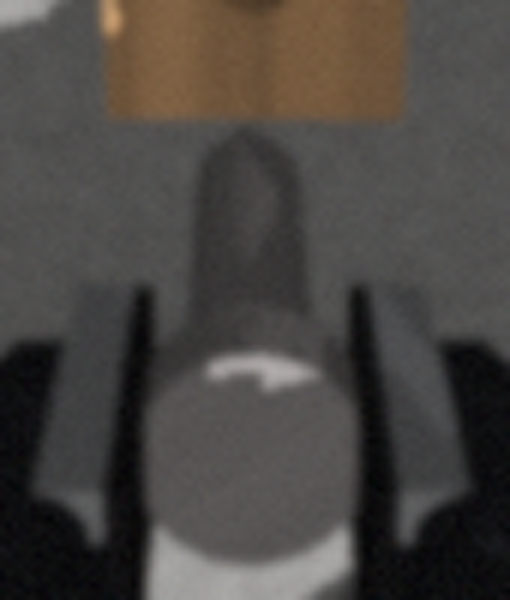

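The pin hangs straight: its tip is at (256,207), as predicted for a vertical pin, and the head is at (257,261). Carrying it to the hole.

>>> servo_tool --pt "0.1 0.003 0.03 0 0 0 0" --pt "0.1 0.007 0.065 0 0 0 0" --pt "0.1 0.012 0.11 0 0 0 0" --pt "0.1 0.017 0.155 0 0 0 0" --pt "0.1 0.022 0.2 0 0 0 0"

```text
time_s: 12.05
tool_pos: [0.5696, -0.0603, 0.174]
eef_rot: [-0.343, -3.122, -0.0]
ft_force: [1.3, -1.0, -0.1]
opening: 0.0177
```

```bash
python3 - <<'E'
from h import *
plan([.5925,.1393,.165],[.216,.977])
E
```

```text
t 12.05 pos [ 0.5696 -0.0603  0.174 ] cas [-0.2007  0.0114] rv [-0.343 -3.122 -0.   ] F [ 1.3 -1.  -0.1] op 0.0177
shift [0.0209 0.1998 0.009 ] turn [-0.0001 -0.0013 -0.0012]
```

>>> servo_tool --pt "0.1 0.005 0.045 0 0 0 0" --pt "0.1 0.009 0.09 0 0 0 0" --pt "0.1 0.014 0.135 0 0 0 0" --pt "0.1 0.018 0.175 0 0 0 0" --pt "0.1 0.02 0.192 0 0 0 0"

```text
time_s: 12.55
tool_pos: [0.5917, 0.133, 0.1735]
eef_rot: [-0.338, -3.122, -0.0]
ft_force: [-0.2, -0.1, -1.2]
opening: 0.0174
```

>>> servo_tool --pt "0.1 0 0 0 0 0 0" --pt "0.1 0 0 0 0 0 0" --pt "0.1 0 0 0 0 0 0" --pt "0.1 0 0 0 0 0 0" --pt "0.1 0 0 0 0 0 0"

```text
time_s: 13.05
tool_pos: [0.5923, 0.1289, 0.1744]
eef_rot: [0.344, 3.123, 0.0]
ft_force: [-0.3, 0.7, -0.5]
opening: 0.0176
```

```bash
python3 - <<'E'
from h import *
from station import bot
c=bot.capture("wrist"); pickle.dump(c,open("w12.pkl","wb")); cv2.imwrite("pics/w12.png",c["image"][:,:,::-1])
plan([.5925,.1393,.142],[.216,.977]); print(proj(c,[.5926,.1393,.0775]))
E
```

```text
t 13.1 pos [0.5923 0.129  0.1744] cas [-0.0104 -0.0009] rv [0.344 3.123 0.   ] F [ 0.2  0.  -1.1] op 0.0176
shift [0.002  0.01   0.0324] turn [ 0.0001  0.0001 -0.0017]
[267.78073902 190.03388952]
```

View pics/w12.png

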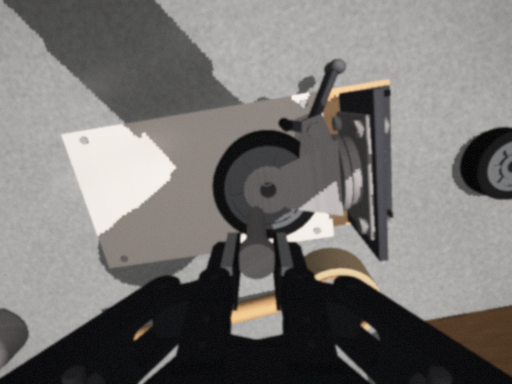

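The hole is at (268,190), exactly where predicted, with the pin tip at about (257,212). Moving over the hole.

>>> servo_tool --pt "0.1 0.001 0.005 0 0 0 -0.002" --pt "0.1 0.002 0.01 0.01 0 0 -0.002" --pt "0.1 0.002 0.01 0.022 0 0 -0.002" --pt "0.1 0.002 0.01 0.03 0 0 -0.002" --pt "0.1 0.002 0.01 0.03 0 0 -0.002"

```text
time_s: 13.6
tool_pos: [0.5913, 0.1397, 0.1419]
eef_rot: [-0.339, -3.119, 0.003]
ft_force: [-0.1, 0.2, -1.2]
opening: 0.0172
```

```bash
python3 - <<'E'
from h import *
from station import bot
c=bot.capture("wrist"); pickle.dump(c,open("w13.pkl","wb")); crop(c,205,315,170,270,7,"pics/w13.png")
plan([.5926,.1393,.1],[.216,.977]); print(proj(c,[.5926,.1393,.0775]))
s=bot.sense(); x,y,z=s["tool_pos"]; print(proj(c,[x,y,z-.055]))
E
```

```text
t 13.65 pos [0.5919 0.1397 0.1431] cas [0.0002 0.0001] rv [-3.390e-01 -3.121e+00  2.000e-03] F [ 0.1  1.  -1. ] op 0.0175
shift [-0.0009 -0.0002  0.0431] turn [-0.0016 -0.0018  0.0015]
[256.2059431  206.81744964]
[256.55185388 210.78206575]
```

View pics/w13.png

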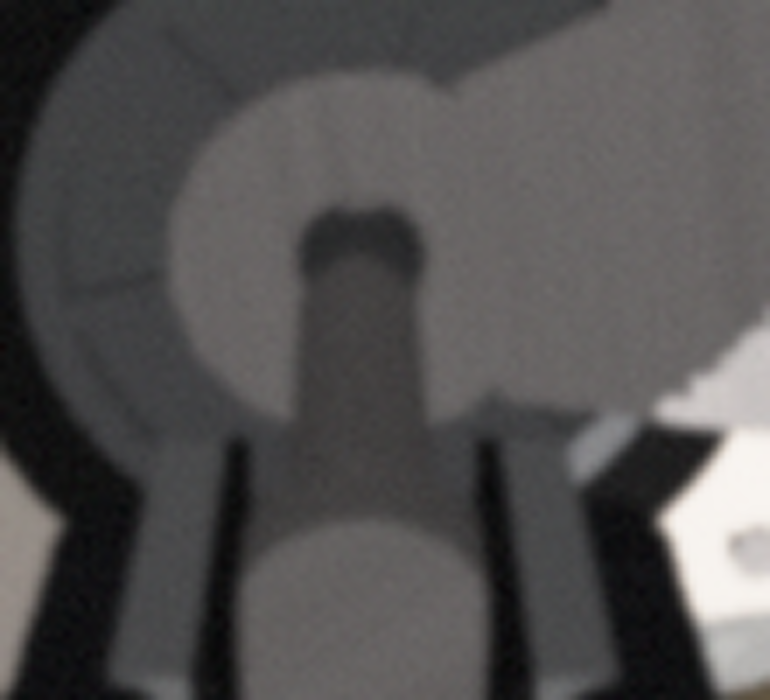

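The tip sits centred over the hole, both near column 361. Inserting gently.

>>> servo_tool --pt "0.1 -0.0007 0 0.006 0 0 0" --pt "0.1 -0.0007 0 0.012 0 0 0" --pt "0.1 -0.0007 0 0.018 0 0 0" --pt "0.1 -0.0007 0 0.024 0 0 0" --pt "0.1 -0.0007 0 0.03 0 0 0"

```text
time_s: 14.15
tool_pos: [0.5931, 0.1398, 0.1137]
eef_rot: [-0.339, -3.123, 0.0]
ft_force: [0.5, -0.3, -0.5]
opening: 0.0176
```

```bash
python3 - <<'E'
from h import *
plan([.5926,.1393,.083],[.216,.977])
E
```

```text
t 14.15 pos [0.5931 0.1398 0.1137] cas [ 0.0004 -0.0011] rv [-0.339 -3.123  0.   ] F [ 0.5 -0.3 -0.5] op 0.0176
shift [ 0.0004 -0.0006  0.0307] turn [-0.0001 -0.0001  0.0014]
```

>>> servo_tool --pt "0.1 0.0003 -0.0003 0.006 0 0 0" --pt "0.1 0.0003 -0.0003 0.012 0 0 0" --pt "0.1 0.0003 -0.0003 0.018 0 0 0" --pt "0.1 0.0003 -0.0003 0.024 0 0 0" --pt "0.1 0.0003 -0.0003 0.029 0 0 0"

```text
time_s: 14.65
tool_pos: [0.5928, 0.1396, 0.0847]
eef_rot: [-0.339, -3.123, 0.0]
ft_force: [0.8, -0.6, -0.1]
opening: 0.0173
```

```bash
python3 - <<'E'
from h import *
from station import bot
for n in ("scene","wrist"):
    c=bot.capture(n); pickle.dump(c,open(n+"14.pkl","wb")); 
    crop(c,*{"scene":(235,360,130,230,6),"wrist":(170,360,160,310,4)}[n],f"pics/{n}14.png")
plan([.5926,.1393,.081],[.216,.977])
E
```

```text
t 14.75 pos [0.5925 0.1395 0.0844] cas [ 0.     -0.0005] rv [-3.390e-01 -3.122e+00  1.000e-03] F [ 0.1 -0.5 -0.9] op 0.0174
shift [-0.0002 -0.0001  0.0034] turn [-0.0008 -0.001   0.0013]
```

View pics/wrist14.png

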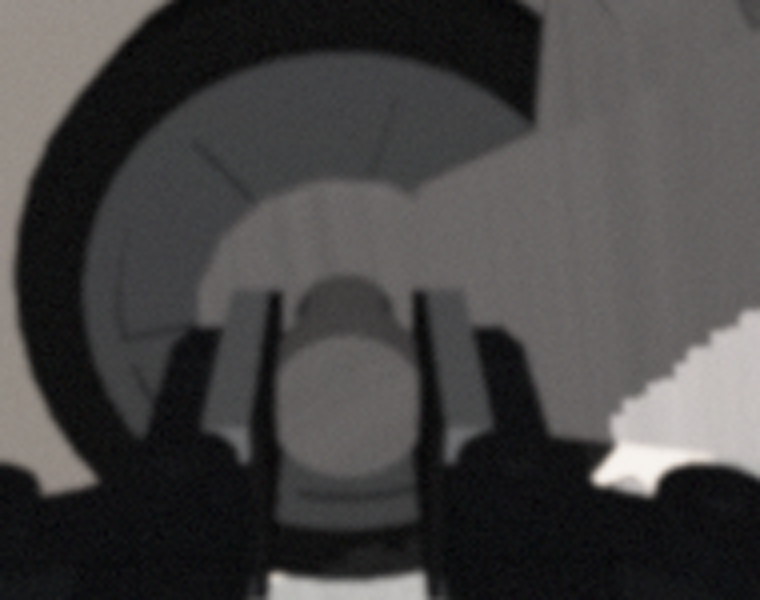

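The pin has entered both cheeks with no force: the tip is at about 30 mm and the head is just above the cheek at crop (345,405). Releasing, then lifting, shutting the fingers and looking.

>>> servo_tool --pt "0.5 0 0 0.0 0 0 0" --pt "0.5 0 0 0.0 0 0 0" --pt "0.5 0 0 0.0 0 0 0" --pt "0.5 0 0 -0.03 0 0 0" --pt "0.5 0 0 -0.07 0 0 0"

```text
time_s: 15.25
tool_pos: [0.5914, 0.1392, 0.1542]
eef_rot: [-0.339, -3.119, 0.004]
ft_force: [0.9, 1.3, 0.6]
opening: 0.0429
```

>>> servo_tool --pt "0 0 0 0.0 0 0 0" --pt "0 0 0 0.0 0 0 0" --pt "0 0 0 0.0 0 0 0" --pt "0 0 0 0 0 0 0" --pt "0 0 0 0 0 0 0"

```text
time_s: 15.75
tool_pos: [0.5924, 0.1395, 0.1543]
eef_rot: [-0.339, -3.122, 0.001]
ft_force: [-0.4, 0.6, 0.3]
opening: -0.0002
```

```bash
python3 - <<'E'
from h import *
from station import bot
c=bot.capture("wrist"); pickle.dump(c,open("w15.pkl","wb")); crop(c,156,356,160,310,4,"pics/w15.png")
plan([.5926,.1394,.098],[.216,.977])
for z in (.0875,.0945,.0995,.104): print(z,proj(c,[.5926,.1394,z]))
E
```

```text
t 15.8 pos [0.5925 0.1395 0.1545] cas [ 0.     -0.0005] rv [-3.390e-01 -3.122e+00  1.000e-03] F [ 0.6  0.6 -0.1] op -0.0001
shift [-0.0002 -0.      0.0565] turn [-0.0009 -0.0011  0.0013]
0.0875 [256.20819704 204.15102667]
0.0945 [256.20446495 207.28362765]
0.0995 [256.20165545 209.64183069]
0.104 [256.19901676 211.8566657 ]
```

View pics/w15.png

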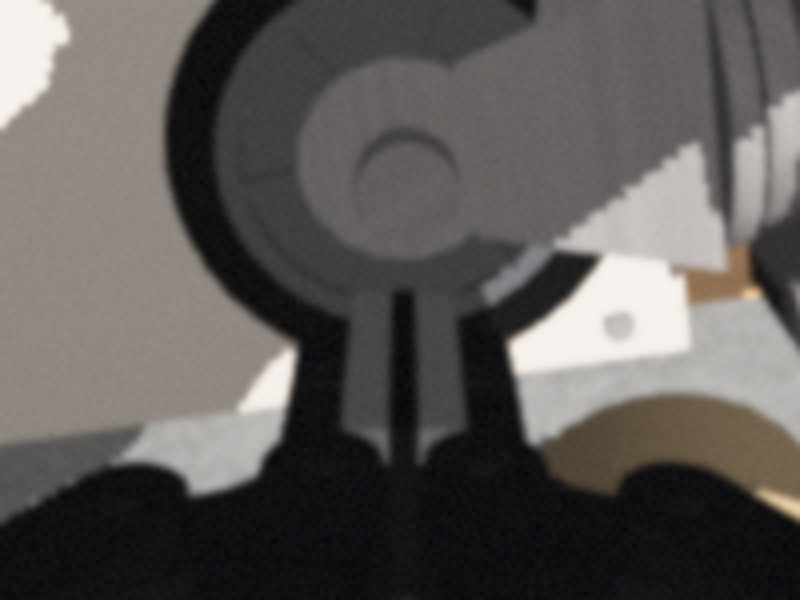

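The head has dropped to about z = 94.5 mm (crop centre (407,188)), about 7 mm short of home, as expected at the clip. Pressing with the closed fingertips.

>>> servo_tool --pt "0 0 0 0.03 0 0 0" --pt "0 0 0 0.05 0 0 0" --pt "0 0 0 0.056 0 0 0" --pt "0 0 0 0.059 0 0 0" --pt "0 0 0 0.062 0 0 0"

```text
time_s: 16.3
tool_pos: [0.5936, 0.1398, 0.0941]
eef_rot: [0.338, 3.122, 0.001]
ft_force: [-0.3, -0.1, 1.0]
opening: -0.0
```

>>> servo_tool --pt "0 0 0 0.001 0 0 0" --pt "0 0 0 0.002 0 0 0" --pt "0 0 0 0.003 0 0 0" --pt "0 0 0 0.004 0 0 0" --pt "0 0 0 0.005 0 0 0"

```text
time_s: 16.8
tool_pos: [0.5938, 0.1399, 0.09]
eef_rot: [0.338, 3.12, 0.002]
ft_force: [0.3, -0.6, 3.4]
opening: -0.0003
```

>>> servo_tool --pt "0 0 0 0.001 0 0 0" --pt "0 0 0 0.001 0 0 0" --pt "0 0 0 0.002 0 0 0" --pt "0 0 0 0.002 0 0 0" --pt "0 0 0 0.003 0 0 0"

```text
time_s: 17.3
tool_pos: [0.5938, 0.1396, 0.0875]
eef_rot: [0.337, 3.121, 0.0]
ft_force: [-3.3, -1.3, 16.9]
opening: 0.0
```

>>> servo_tool --pt "0 0 0 0.001 0 0 0" --pt "0 0 0 0.001 0 0 0" --pt "0 0 0 0.002 0 0 0" --pt "0 0 0 0.002 0 0 0" --pt "0 0 0 0.002 0 0 0"

```text
time_s: 17.8
tool_pos: [0.5942, 0.1395, 0.0875]
eef_rot: [0.337, 3.119, 0.001]
ft_force: [-6.3, -1.9, 21.8]
opening: -0.0001
```

>>> servo_tool --pt "0 0 0 0.001 0 0 0" --pt "0 0 0 0.002 0 0 0" --pt "0 0 0 0.003 0 0 0" --pt "0 0 0 0.003 0 0 0" --pt "0 0 0 0.003 0 0 0"

```text
time_s: 18.3
tool_pos: [0.5947, 0.1396, 0.0873]
eef_rot: [0.335, 3.116, 0.002]
ft_force: [-12.8, -2.0, 34.4]
opening: -0.0
```

>>> servo_tool --pt "0 0 0 -0.008 0 0 0" --pt "0 0 0 -0.02 0 0 0" --pt "0 0 0 -0.045 0 0 0" --pt "0 0 0 -0.08 0 0 0" --pt "0 0 0 -0.11 0 0 0"

```text
time_s: 18.8
tool_pos: [0.5925, 0.1396, 0.1912]
eef_rot: [-0.339, -3.122, 0.001]
ft_force: [1.0, 0.1, 0.3]
opening: -0.0002
```

```bash
python3 - <<'E'
from h import *
from station import bot
c=bot.capture("wrist"); pickle.dump(c,open("w16.pkl","wb")); crop(c,156,356,120,270,4,"pics/w16.png")
plan([.5926,.1394,.098],[.216,.977])
for z in (.0875,.0885,.0945,.0995): print(z,proj(c,[.5926,.1394,z]))
E
```

```text
t 18.85 pos [0.5951 0.1398 0.1972] cas [ 0.0005 -0.003 ] rv [3.370e-01 3.116e+00 3.000e-03] F [2.1 0.7 6.9] op -0.0002
shift [ 0.0031 -0.0013  0.0992] turn [0.003  0.0074 0.0019]
0.0875 [256.04803083 190.21740342]
0.0885 [256.04735676 190.54283391]
0.0945 [256.04320527 192.54710973]
0.0995 [256.039599   194.28816407]
```

View pics/w16.png

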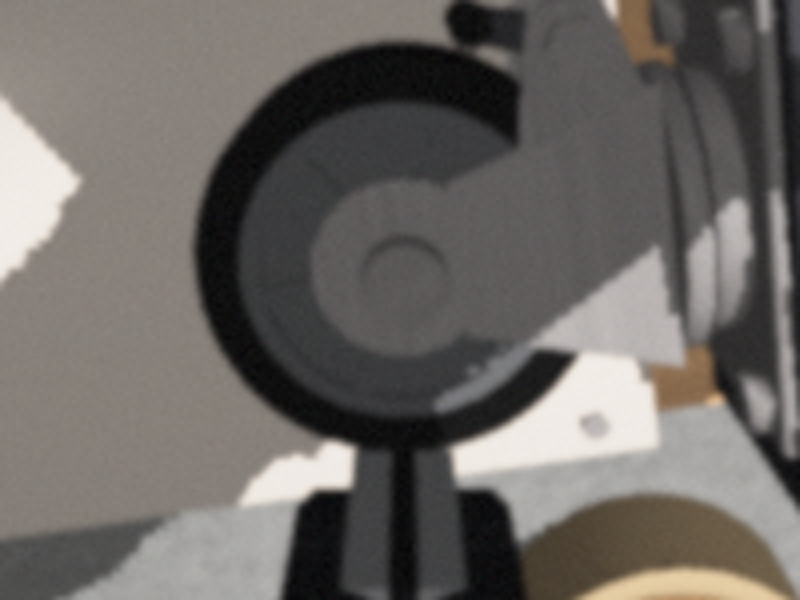

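The head centre is at (257,189) and the home prediction is (256,190.2). The fingers stopped at z = 87.4 mm under 34 N, so the pin is home. I'll retreat and take a final look.

>>> servo_tool --pt "0 0 -0.04 -0.02 0 0 0" --pt "0 0 -0.085 -0.03 0 0 0" --pt "0 0 -0.13 -0.03 0 0 0" --pt "0 0 -0.175 -0.03 0 0 0" --pt "0 0 -0.22 -0.03 0 0 0"

```text
time_s: 19.35
tool_pos: [0.5447, -0.0766, 0.2197]
eef_rot: [-0.338, -3.122, -0.0]
ft_force: [1.6, 0.2, 0.9]
opening: -0.0
```

>>> servo_tool --pt "0.3 0 -0.04 0 0 0 0" --pt "0.3 0 -0.08 0 0 0 0" --pt "0.3 0 -0.1 0 0 0 0" --pt "0.3 0 -0.1 0 0 0 0" --pt "0.3 0 -0.1 0 0 0 0"

```text
time_s: 19.85
tool_pos: [0.5239, -0.1729, 0.2196]
eef_rot: [-0.341, -3.122, -0.001]
ft_force: [1.1, -0.2, -0.4]
opening: 0.0254
```

```bash
python3 - <<'E'
from h import *
from station import bot
for n in ("scene","top"):
    c=bot.capture(n); pickle.dump(c,open(n+"17.pkl","wb")); 
    crop(c,*{"scene":(235,360,130,230,6),"top":(140,270,130,220,6)}[n],f"pics/{n}17.png")
    if n=="top":
        cv2.imwrite("pics/top17f.png",c["image"][:,:,::-1]); W=cloud(c)
        u,v=proj(c,[.5926,.1394,.0875]); print(u,v,np.round(W[int(v)-1:int(v)+3,int(u)-1:int(u)+3,2],4))
E
```

```text
190.31908477378323 169.7179404034435 [[0.0919 0.0878 0.0879 0.0843]
 [0.0856 0.0846 0.0859 0.0847]
 [0.0865 0.087  0.0888 0.085 ]
 [0.0838 0.0901 0.0865 0.0876]]
```

View pics/scene17.png

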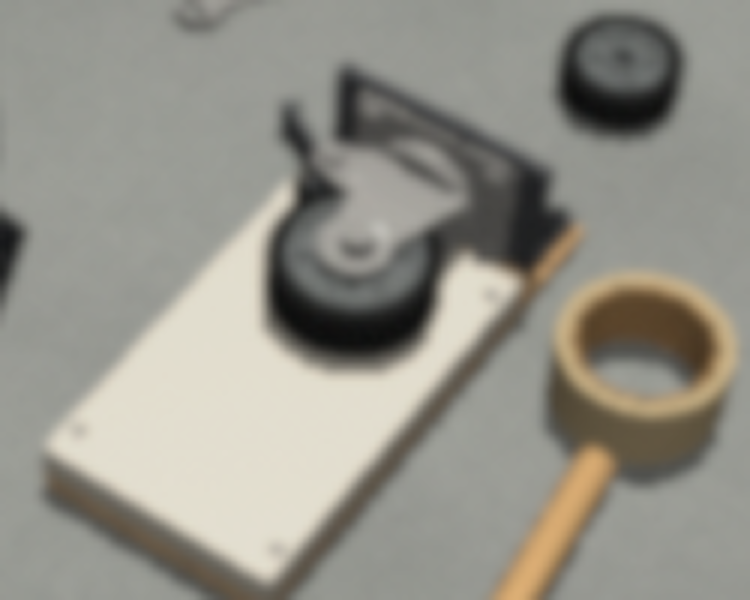

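View pics/top17.png

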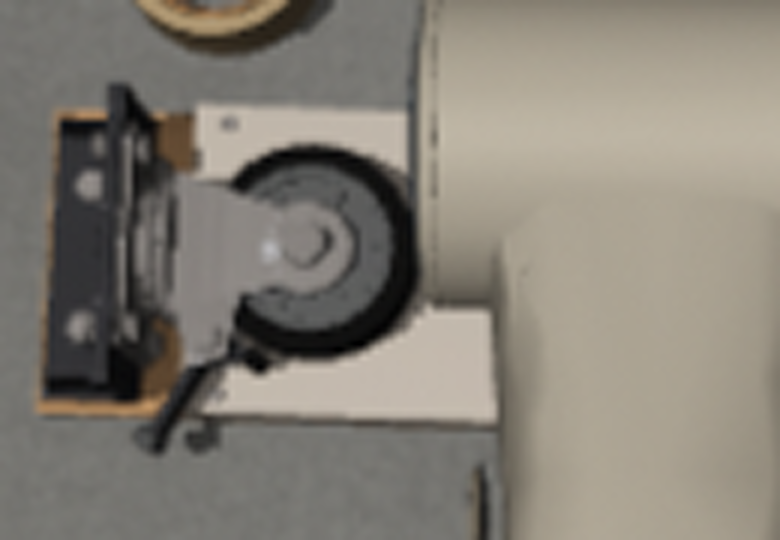

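View pics/top17f.png

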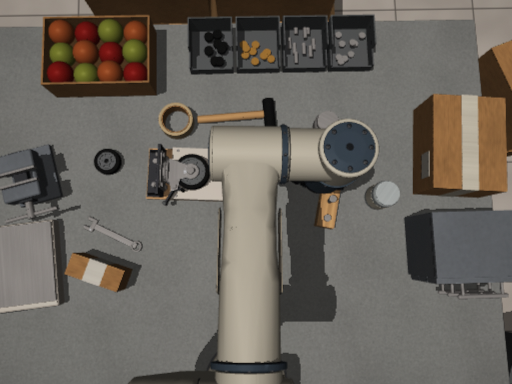

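The head lies flat on the cheek at (308,243) in the top crop, with depth reading about 0.087 m. The pedal is off at (155,435), the other two pins are still in the rack, and the bystanders in view haven't moved. Handing in.

```bash
python3 -c "
from station import bot
print(bot.job_done())"
```

```text
the job is handed in; nothing more can be done
None
```

The castor wheel is back in: brake off, wheel slid into the fork, and the middle-length pin pressed home. I handed the job in at about 20 s of the 72 s allowed.

- **Brake:** I pushed the pedal over with closed fingers. The final top view shows it still at roughly 0.6 rad, above the 0.45 needed.
- **Wheel:** I pushed it along the deck with two spread fingertips, never lifting it. Its centre measured within about 1 mm of the cheek hole.
- **Pin:** I took it from the rack by its head, lowered it through cheek and wheel, and let go. It dropped to about 7 mm short of home, as the clip should make it, and I pressed it the rest of the way.
- **Seating check:** the fingertips stopped at 87.4 mm under about 34 N, where the head's top sits when home (87.5 mm). The wrist picture and depth readings of about 84–92 mm agreed, though the depth is noisy.
- **Bystanders:** everything visible in the last pictures is where it was, and the other two pins are still in the rack. The arm partly hid the grease pot and mallet head in that last view, so I judged those only from what showed.
- **Release:** the robot was clear of everything, fingers empty, when I handed in. No check failed.

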